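# Push out, unload and brush a candle mould

## Task

The candles have set: slide the catch tray fully home under the mould, then drive every candle down out of its bore with the push rod so that it lands in the catch tray. Only when all are out, brush the three bores once each, in order from left to right as the robot sees them, all the way down to the bottom and back up to the mouth, before going on to the next. Leave all the candles in the wooden packing tray, the catch tray home again, and the push rod and brush hanging back in the tool rack; touch candles still in the mould only with the push rod and leave the cup and coaster alone.

Things in the scene. Friction and masses are not known exactly. Their poses are not given: they have to be found in the camera images.
- mould: Mould tower, fixed: aluminium block 76 (x) x 258 (y) x 76 mm high on two dark end panels, underside 78 mm and flat top 154 mm above the table. Origin on the table under its centre; its -x side faces the robot, z up. Three vertical through bores 43 mm across along its y. Sprung nubs 7 mm above a bore's lower end grip its candle and hold it up.
- bore_a (a point): Centre of the mouth of the left bore (seen from the robot), on the mould's top face; through bore 43 mm across, 76 mm deep. z up.
- bore_b (a point): The same for the middle bore, 75 mm from either neighbour.
- bore_c (a point): The same for the right bore.
- catch (a joint): Grey catch tray sliding on the table under the mould: 0 = fully home, 0.115 m = fully out towards the robot (mould's -x). 70 x 226 mm, floor 8 mm and rims 20 mm above the table; three pockets, straight below the bores when home (pulled out, each lies the joint value towards -x of its bore). Friction 2 to 3 N; stays where left.
- catch_handle (a point): Handle of the catch tray: upright black post 20 mm in diameter, from 8 to 54 mm above the table, on a tongue 104 mm in front (mould's -x) of the pockets' centre line. This point is on its axis, 34 mm above the table.
- rod_grip (a point): Wooden push rod, upright, hung by its guard: shaft 28 mm thick and 82 mm long, narrowed to 16 mm at the flat tip, below a round grey guard (58 mm wide, 10 mm thick); above it a handle 26 mm thick, 56 mm long. This point: on the handle, 120 mm above the tip, 38 mm above the guard's underside. Guard resting on the mould: tip 6 mm below the bore's lower end. z along the rod, tip at -z. 0.14 kg.
- rod_tip (a point): Centre of the push rod's flat tip.
- brush_grip (a point): Bore brush: handle as on the push rod (this point likewise, 120 mm above the brush's tip), but its guard is square (54 mm wide, 10 mm thick); below it a thin steel stem and, down to the tip, 56 mm of bristles 37 mm wide. Guard resting on the mould: tip 6 mm below the bore's lower end. z along the brush, tip at -z. 0.12 kg.
- brush_tip (a point): Centre of the brush's lower end.
- rack: Tool rack, fixed: wooden top plate 90 x 190 mm, its top 100 mm above the table, on two end panels, with two round holes of 38 mm. Origin on the table under its centre. It starts with the push rod hanging in one hole and the brush in the other, either way round.
- rack_hole_l (a point): Centre of one rack hole, on the plate's top face, 50 mm to the rack's +y.
- rack_hole_r (a point): Centre of the other rack hole, 50 mm to the rack's -y.
- tray_mid (a point): Centre of the inner floor of the loose wooden packing tray, 260 (x) x 160 (y) mm outside, rim 20 mm high and 6 mm thick, floor 5 mm above the table. x along its length. 0.8 kg. It can be knocked aside.
- cup: Bystander: small white plastic cup, 60 mm across, 45 mm high. Origin at its underside.
- coaster: Bystander: wood-slice coaster, 80 mm across, 12 mm thick. Origin at its underside.
- candle_1_mid (a point): Ivory candle blank, plain cylinder 41 mm in diameter and 60 mm long, 75 g; this point is its centre, z along its axis. Starts tight in a bore, its flat top about 4 mm below the mould's top. 8 to 20 N straight down starts it, some 6 N keep it going; it leaves below, drops 10 mm and stands in the catch tray. Absent in some starts.
- candle_2_mid (a point): Another candle blank, the same. May be absent.
- candle_3_mid (a point): Another candle blank, the same. May be absent.
Not all that is in view belongs to the job. What is shaped like the part that bears rod_grip but blue is not meant.

How it is judged:
By the outcome, as a careful person would: the job done as asked, in the order asked, and still so for the second after the job is handed in, with the robot touching nothing.
Of candle_1, candle_2, candle_3 only 2 to 3 are there at a start; the rules pass over those that are not, and their reading is None.
At some moment in a run one of tray may be knocked a few centimetres aside while the robot is not near it.
Once in a run the grip may slacken for a moment while it holds something.
It also fails if it takes over 210 s, if anything falls off the work surface, if the arm or the gripper's body presses on something with over 40 N, if the wrist force passes 120 N, or if a joint passes its speed limit or range.

## Robot

A 7-joint arm with a two-finger parallel gripper is mounted at the origin on the work surface. World frame = base frame: x ahead of the robot, y to its left, z up, the work surface at z = 0. Lengths are in m, angles in rad, forces in N, time in s.
With the tool pointing down it reaches from about 0.425 to 0.825 m from the base axis. Payload 3.6 kg.
Tool frame: the origin (TCP) lies where the fingers leave the gripper's body, on its centre line; the fingertips stand 73 mm ahead of it and the grasp point (between the pads) lies 54 mm ahead of it; x points along the fingers, y is the direction in which the jaws open and shut, and the axes are right-handed (so a half turn about x gives the same grasp; the last joint's range is limited). The gripper opens to 85 mm and grips with 20 to 120 N. Pads are 22 mm wide; open, the fingers measure 114 mm over their backs; the gripper's body (76 mm by 85 mm) begins 54 mm behind the grasp point. The pads swing forward as they close: fully open they stand 13 mm farther back than shut.
Start: joints at [1.177, 0.615, -0.013, 1.423, 0.008, 1.103, -0.04], TCP at [0.233, -0.607, 0.304] pointing down, gripper open.
Joint ranges: [-3.12, 3.12], [-0.3, 2.06], [-1.34, 1.32], [0.26, 2.42], [-1.36, 4.5], [0.01, 1.98], [-2.84, 2.84]. Speed limits (rad/s): [2.79, 2.79, 3.14, 3.14, 3.14, 3.14, 3.14].

## Interface

Orientations are given as a unit quaternion [x, y, z, w].
In Python, from station import arm, snapshot, camera_info, ticket gives the robot as it stands. Calls block until the motion is done:
- arm.movep(position, orientation): joint-space move of the TCP to a pose.
- arm.line_to(position, velocity=0.15, ori=None): straight line of the TCP; ori=None keeps the orientation; velocity is the mean speed in m/s.
- arm.move_j(angles): joint-space move.
- arm.move_gripper(opening, effort=None): opening from 0.0 (shut) to 1.0 (fully open); effort is the grip in N (None keeps the last); returns when the fingers have stopped.
- arm.pause(seconds).
- arm.ik(position, orientation): joint angles nearest the present ones, or None.
- snapshot(name): name is "scene" or "side" or "wrist"; returns the picture (384x512x3 uint8, blue, green, red); there is no depth.
- camera_info(name): a dict with "fx", "fy", "cx", "cy" (pixels), "R" (3x3) and "t" (3): a world point X has camera coordinates R X + t; the wrist camera has in their place "T_tool_cam" (4x4, takes a point from camera to tool coordinates, whose origin is the TCP and whose axes are the tool frame's). Camera axes: x right, y down, z forward; pixel columns grow to the right and rows downward; lengths in m; the calibration is good to about 2 mm. A picture is of the moment at which its call begins: read the wrist's pose just before it. camera_info takes no time and is no camera call.
A pose or a line that the arm cannot do raises arm.MotionError and nothing moves.
- ticket.finish_job(): hands the job in, once; it reports no verdict.
Readings, each from a call of its own:
- arm.read_time(): time.
- arm.read_joint_positions(): joint angles.
- arm.read_dq(): joint speeds.
- arm.read_effort(): joint torques, N m.
- arm.read_tool_pos(): TCP position.
- arm.read_eef_rot(): TCP orientation.
- arm.read_ft_force(): force on the tool from outside, world axes, zero at the start.
- arm.read_wrist_torque(): the same for the moment, N m.
- arm.read_opening(): opening from 0.0 (shut) to 1.0 (fully open).
Only numpy, scipy, OpenCV 4.12 (cv2) and the standard library are available. Lean on these libraries where they do the work, as an engineer would, in place of code of your own. Each camera call takes 0.05 s, during which the arm holds its last target.

## Working session

There is one attempt and no reset: what is moved stays moved. The work goes in short steps, each a Python script; the robot and the scene stay as the last script left them, time stands still between calls to the robot, and variables do not carry over. Pictures are saved under pics/ and viewed, and the job is handed in when it is done.

```bash
ls; mkdir -p pics
python3 - <<'E'
from station import arm, snapshot, camera_info
import cv2
for n in ["scene","side","wrist"]:
    cv2.imwrite(f"pics/{n}0.png",snapshot(n))
    c=camera_info(n); print(n,{k:(v.tolist() if hasattr(v,'tolist') else v) for k,v in c.items()})
print(arm.read_time(),arm.read_tool_pos(),arm.read_eef_rot())
E
```

```text
pics
scene {'fx': 483.7279728937463, 'fy': 483.7279728937463, 'cx': 255.93655244225408, 'cy': 183.52264826680593, 'R': [[0.8885570142840454, 0.458709991900512, 0.00718162218828164], [0.3944412236599029, -0.7558822968664412, -0.522549590337216], [-0.2342702572762948, 0.46714783164919654, -0.8525786473640735]], 't': [-0.5635191686590866, -0.16247353718127672, 1.5030847884415282]}
side {'fx': 355.91380012369865, 'fy': 355.91380012369865, 'cx': 257.6839841594625, 'cy': 191.62131412270682, 'R': [[-0.99964441456387, -0.018284269762374336, 0.01940953143469303], [-0.0264368728886536, 0.7746689828184027, -0.6318141014657478], [-0.0034837025026235734, -0.6321025648882923, -0.774876900725861]], 't': [0.5893590339704021, 0.07936236281375328, 1.181542819842368]}
wrist {'fx': 312.84316800448397, 'fy': 312.84316800448397, 'cx': 258.1889025860227, 'cy': 189.4834663745898, 'T_tool_cam': [[0.0018471801469411308, -0.32481375542218077, 0.9457761956266622, -0.06972623935632788], [0.9999981189493226, 4.0441147805273115e-05, -0.001939191152928336, -0.00019414623757985083], [0.0005916276859458093, 0.9457779986091089, 0.32481321913313194, -0.08374054599113834], [0.0, 0.0, 0.0, 1.0]]}
0.15 [ 0.23297082 -0.60635877  0.30302213] [-0.69510334 -0.12964484  0.69538606 -0.12830347]
```

View pics/scene0.png

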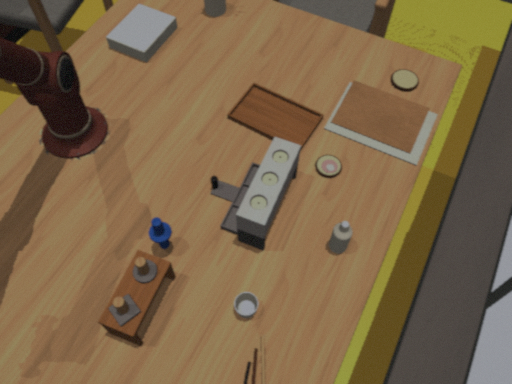

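View pics/side0.png

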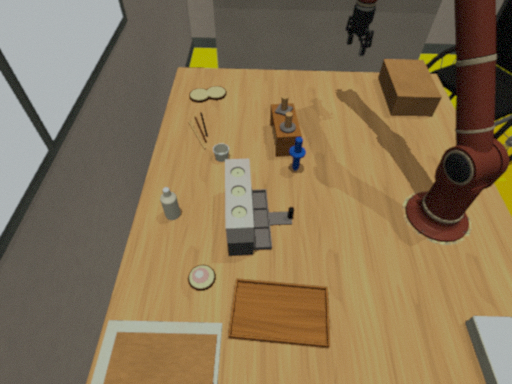

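View pics/wrist0.png

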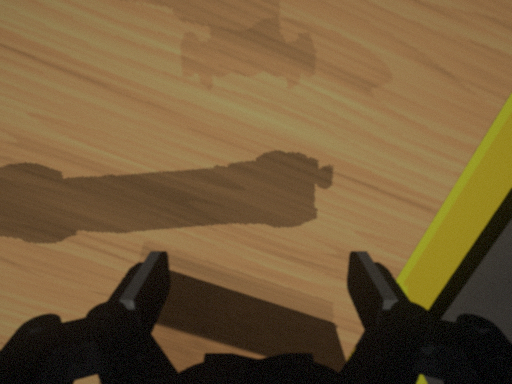

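Run:
```python
import cv2
s=cv2.imread('pics/scene0.png'); d=cv2.imread('pics/side0.png')
cv2.imwrite('pics/c1.png',cv2.resize(s[130:250,200:340],None,fx=5,fy=5,interpolation=cv2.INTER_CUBIC))
cv2.imwrite('pics/c2.png',cv2.resize(s[210:350,90:210],None,fx=4.2,fy=4.2,interpolation=cv2.INTER_CUBIC))
cv2.imwrite('pics/c3.png',cv2.resize(d[90:260,200:340],None,fx=3.5,fy=3.5,interpolation=cv2.INTER_CUBIC))
cv2.imwrite('pics/c4.png',cv2.resize(d[260:360,180:340],None,fx=5,fy=5,interpolation=cv2.INTER_CUBIC))
```

```text
(no output)
```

View pics/c1.png

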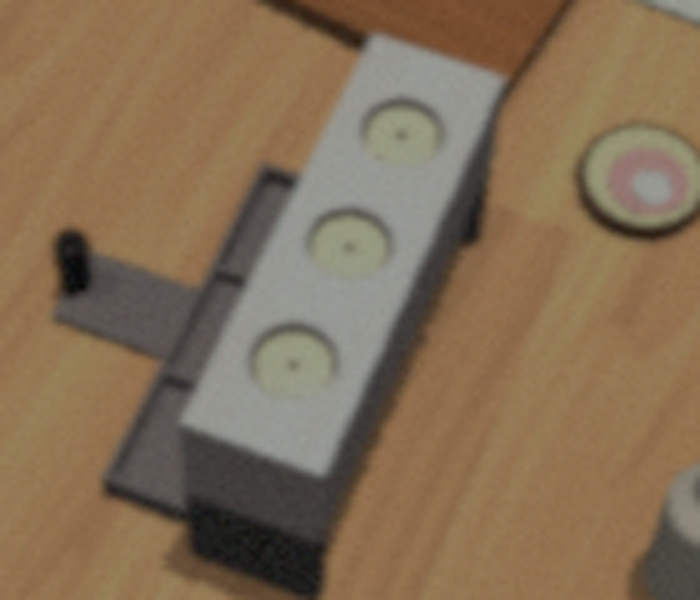

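View pics/c2.png

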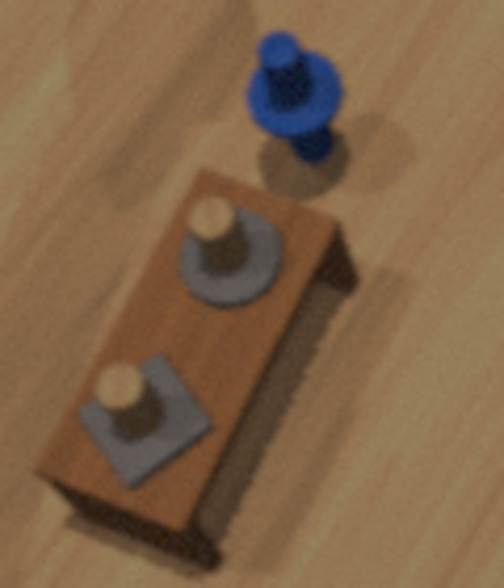

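View pics/c3.png

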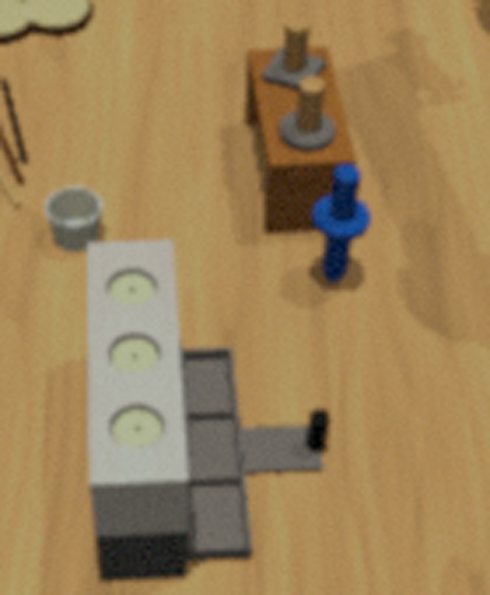

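View pics/c4.png

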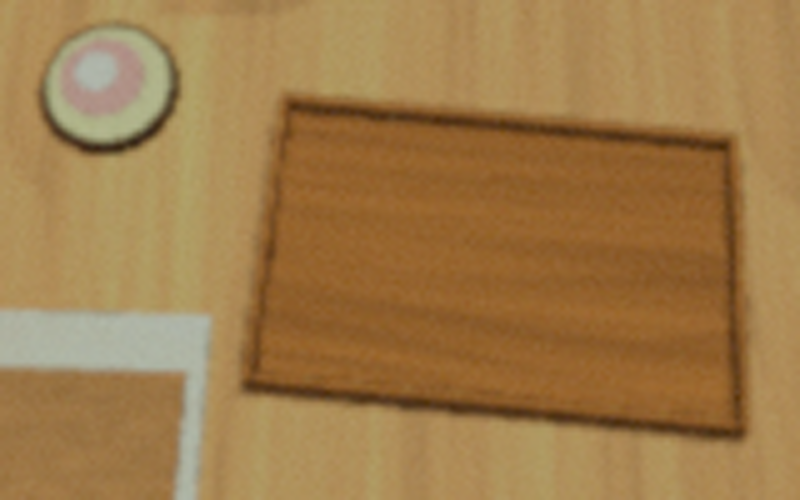

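```bash
cat > h.py <<'E'
import numpy as np, cv2
from scipy.optimize import least_squares
from scipy.spatial.transform import Rotation as Rn
from station import arm, snapshot, camera_info, ticket
C={n:camera_info(n) for n in ("scene","side","wrist")}
def ray(n,u,v,T=None):
    c=C[n]; d=np.array([(u-c['cx'])/c['fx'],(v-c['cy'])/c['fy'],1.])
    if n!='wrist':
        R=np.array(c['R']);t=np.array(c['t']); return -R.T@t, R.T@d
    M=T@np.array(c['T_tool_cam']); return M[:3,3], M[:3,:3]@d
def onz(n,u,v,z,T=None):
    o,d=ray(n,u,v,T); return o+d*(z-o[2])/d[2]
def proj(n,X,T=None):
    c=C[n]; X=np.asarray(X,float)
    if n!='wrist': p=np.array(c['R'])@X+np.array(c['t'])
    else:
        M=np.linalg.inv(T@np.array(c['T_tool_cam'])); p=M[:3,:3]@X+M[:3,3]
    return np.array([c['fx']*p[0]/p[2]+c['cx'],c['fy']*p[1]/p[2]+c['cy']])
def toolT():
    T=np.eye(4);T[:3,3]=arm.read_tool_pos();T[:3,:3]=Rn.from_quat(arm.read_eef_rot()).as_matrix();return T
def fit(obs,x0):
    """obs: list (cam,u,v,(lx,ly,lz)[,T]); fit x,y,yaw"""
    def f(p):
        c,s=np.cos(p[2]),np.sin(p[2]); r=[]
        for o in obs:
            l=o[3]; X=[p[0]+c*l[0]-s*l[1],p[1]+s*l[0]+c*l[1],l[2]]
            r+=list(proj(o[0],X,o[4] if len(o)>4 else None)-np.array(o[1:3]))
        return np.array(r)
    s=least_squares(f,x0,loss='soft_l1'); return s.x,f(s.x).reshape(-1,2)
def qdown(a):
    """tool x down, jaw axis (tool y) at angle a in world xy"""
    x=np.array([0,0,-1.]);y=np.array([np.cos(a),np.sin(a),0]);z=np.cross(x,y)
    return Rn.from_matrix(np.array([x,y,z]).T).as_quat()
E
python3 - <<'E'
from h import *
np.set_printoptions(precision=4,suppress=True)
A=lambda u,v:('scene',200+u/5,130+v/5); B=lambda u,v:('side',200+u/3.5,90+v/3.5)
D=lambda u,v:('scene',90+u/4.2,210+v/4.2); E=lambda u,v:('side',180+u/5,260+v/5)
h=.038;w=.129;z=.154
m=[(*A(401,132),(0,.075,z)),(*A(349,244),(0,0,z)),(*A(293,361),(0,-.075,z)),(*A(370,35),(-h,w,z)),(*A(507,75),(h,w,z)),(*A(327,475),(h,-w,z)),(*A(183,428),(-h,-w,z)),
(*B(137,427),(0,.075,z)),(*B(134,354),(0,0,z)),(*B(131,286),(0,-.075,z)),(*B(88,241),(h,-w,z)),(*B(172,241),(-h,-w,z)),(*B(188,478),(-h,w,z)),(*B(93,484),(h,w,z))]
p,r=fit(m,[.6,-.1,0]);print('mould',p,'\n',r.T)
for n,pt,zz in [('post',A(70,238),.054),('post',B(319,413),.054),('rodtop',D(212,217),.166),('rodtop',B(312,84),.166),('rodg',D(230,256),.11),('rodg',B(307,128),.11),('brtop',D(120,385),.166),('brtop',B(296,30),.166),('brg',D(145,420),.11),('brg',B(293,70),.11),('bluetop',D(278,48),.14),('bluetop',B(345,172),.14),('cup',('side',222,150),.045),('cup',('scene',246,300),.045),('coaster',('side',202,277),.012),('coaster',('scene',328,165),.012)]:
    print(n,onz(*pt,zz))
z=.1;h=.045;w=.095
k=[(*D(203,170),(-h,w,z)),(*D(340,215),(h,w,z)),(*D(183,530),(h,-w,z)),(*D(40,470),(-h,-w,z)),(*B(247,50),(h,-w,z)),(*B(328,50),(-h,-w,z)),(*B(352,163),(-h,w,z)),(*B(268,163),(h,w,z))]
p,r=fit(k,[.4,-.3,0]);print('rack',p,'\n',r.T)
z=.02;h=.13;w=.08
k=[('scene',257,86,(-h,w,z)),('scene',322,117,(h,w,z)),('scene',229,115,(-h,-w,z)),(*E(287,95),(h,-w,z)),(*E(737,135),(-h,-w,z)),(*E(743,435),(-h,w,z)),(*E(245,387),(h,w,z))]
p,r=fit(k,[.5,.2,0]);print('tray',p,'\n',r.T)
E
```

```text
mould [0.6517 0.039  0.0922] 
 [[-0.4751 -0.3683 -0.0874 -0.4263 -1.2697 -0.6072 -0.7533 -1.0083 -1.1628
  -1.229  -1.7103 -1.4602 -0.6448 -1.8609]
 [-1.182  -1.2836 -1.0295 -1.3648 -0.71   -0.5782 -1.7332 -1.2638 -1.2293
  -0.8082 -0.166  -1.1153 -0.2903 -0.556 ]]
post [0.4889 0.0248 0.054 ]
post [0.4846 0.0248 0.054 ]
rodtop [ 0.4952 -0.3069  0.166 ]
rodtop [ 0.4886 -0.2997  0.166 ]
rodg [ 0.4948 -0.3077  0.11  ]
rodg [ 0.4888 -0.2989  0.11  ]
brtop [ 0.5059 -0.4061  0.166 ]
brtop [ 0.5019 -0.3873  0.166 ]
brg [ 0.507 -0.407  0.11 ]
brg [ 0.5006 -0.3933  0.11  ]
bluetop [ 0.4588 -0.1952  0.14  ]
bluetop [ 0.4582 -0.2007  0.14  ]
cup [ 0.7245 -0.2363  0.045 ]
cup [ 0.7309 -0.2409  0.045 ]
coaster [0.744  0.2466 0.012 ]
coaster [0.7497 0.2404 0.012 ]
rack [ 0.4995 -0.3547  0.1152] 
 [[-0.3835  0.0735  0.0485 -1.2441 -1.4242 -1.6839 -0.168  -1.1651]
 [-1.4891  0.0065 -0.5561 -0.6127 -0.7898 -1.8026 -1.3279 -0.042 ]]
tray [ 0.5264  0.3411 -0.0734] 
 [[-3.5461  1.7381 -2.2572 -2.6895 -0.2126  0.6061 -2.621 ]
 [-5.5618 -4.2173 -2.5384 -0.7371 -0.0201 -0.074  -0.9035]]
```

Run:
```python
from h import *
np.set_printoptions(precision=3,suppress=True)
for nm,p in [('post',[.487,.025,.088]),('postout',[.435,.02,.088]),('mouldA',[.645,.114,.3]),('rod',[.492,-.303,.19]),('br',[.503,-.398,.19]),('tray',[.526,.341,.12]),('trayfar',[.6,.39,.12])]:
    for a in (np.pi/2+.092,-np.pi/2+.092,.092,np.pi+.092):
        q=arm.ik(p,qdown(a)); print(nm,round(a,2),None if q is None else np.array(q))
print(arm.read_time())
```

```text
post 1.66 [ 0.28   0.786 -0.578  2.068  0.852  0.539  0.735]
post -1.48 [-0.132  0.715  0.054  2.081 -0.104  0.348 -1.472]
post 0.09 [ 0.038  0.722 -0.202  2.076  0.367  0.377 -0.366]
post 3.23 [-0.319  0.743  0.339  2.087 -0.604  0.408 -2.55 ]
postout 1.66 [ 0.129  0.702 -0.332  2.214  0.71   0.328  0.852]
postout -1.48 [-0.128  0.682  0.046  2.221 -0.124  0.24  -1.451]
postout 0.09 [-0.011  0.684 -0.124  2.218  0.314  0.256 -0.321]
postout 3.23 [-0.203  0.688  0.157  2.224 -0.404  0.256 -2.739]
mouldA 1.66 [ 0.222  0.749 -0.834  1.397  0.562  1.241  1.004]
mouldA -1.48 [-0.1    0.633 -0.194  1.409  0.128  1.112 -1.793]
mouldA 0.09 [ 0.063  0.669 -0.497  1.403  0.33   1.153 -0.385]
mouldA 3.23 [ 0.333  0.868 -1.15   1.393  0.789  1.377  2.409]
rod 1.66 [ 0.935  0.732 -0.698  1.753  0.592  0.879  1.634]
rod -1.48 [ 0.492  0.636  0.035  1.767 -0.031  0.739 -0.936]
rod 0.09 [ 0.702  0.652 -0.3    1.76   0.261  0.768  0.364]
rod 3.23 [ 0.243  0.673  0.439  1.776 -0.387  0.779 -2.172]
br 1.66 [ 1.024  0.818 -0.709  1.562  0.604  0.991  1.795]
br -1.48 [ 0.611  0.719  0.041  1.577 -0.036  0.847 -0.812]
br 0.09 [ 0.81   0.736 -0.303  1.57   0.264  0.876  0.503]
br 3.23 [ 0.38   0.759  0.45   1.585 -0.396  0.89  -2.075]
tray 1.66 [-0.236  0.886 -0.663  1.654  0.688  0.849  0.47 ]
tray -1.48 [-0.603  0.792 -0.011  1.666  0.013  0.683 -2.1  ]
tray 0.09 [-0.313  0.848 -0.516  1.656  0.55   0.787 -0.988]
tray 3.23 [-0.033  1.095 -1.153  1.647  1.085  1.165  1.758]
trayfar 1.66 [-0.264  1.008 -0.718  1.36   0.705  1.034  0.553]
trayfar -1.48 [-0.594  0.905 -0.026  1.374  0.027  0.863 -2.106]
trayfar 0.09 [-0.349  0.959 -0.523  1.364  0.524  0.957 -0.898]
trayfar 3.23 [-0.119  1.177 -1.153  1.355  1.076  1.283  1.918]
0.15
```

Run:
```python
from h import *
q=qdown(-np.pi/2+.1)
for i,p in enumerate([[.50,-.33,.33],[.56,.03,.33]]):
    arm.movep(p,q); T=toolT(); im=snapshot('wrist'); np.save(f'T{i}.npy',T)
    cv2.imwrite(f'pics/w{i}.png',im); cv2.imwrite(f'pics/w{i}b.png',cv2.resize(im,None,fx=1.56,fy=1.56,interpolation=cv2.INTER_CUBIC)); print(arm.read_time())
```

```text
1.6333
3.05
```

View pics/w0b.png

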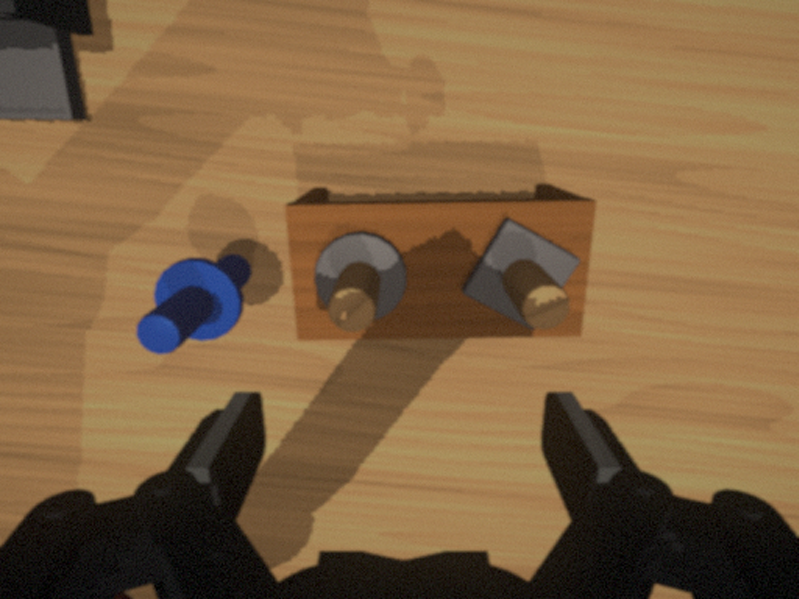

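View pics/w1b.png

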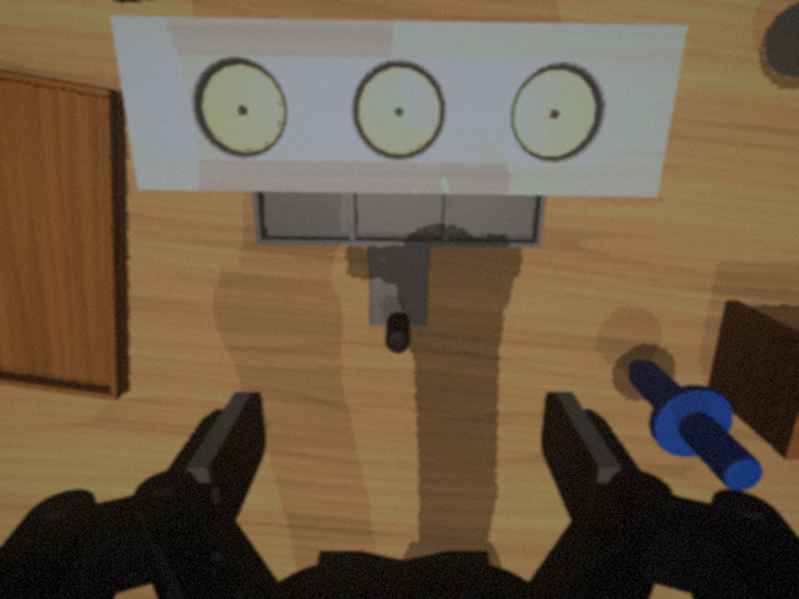

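Run:
```python
from h import *
np.set_printoptions(precision=4,suppress=True)
T0=np.load('T0.npy');T1=np.load('T1.npy'); print(T0[:3,3],T1[:3,3],np.abs(T1[:3,0]))
W=lambda u,v:('wrist',(u+.5)/1.56-.5,(v+.5)/1.56-.5)
h=.038;w=.129;z=.154
m=[(*W(240,107),(0,.075,z),T1),(*W(399.5,110.5),(0,0,z),T1),(*W(557,112),(0,-.075,z),T1),(*W(112,16),(h,w,z),T1),(*W(687,26),(h,-w,z),T1),(*W(657,196),(-h,-w,z),T1),(*W(137,190),(-h,w,z),T1)]
p,r=fit(m,[.6,-.1,0]);print('mould',p,'\n',r.T)
h=.045;w=.095;z=.1
m=[(*W(288,206),(h,w,z),T0),(*W(595,200),(h,-w,z),T0),(*W(582,335),(-h,-w,z),T0),(*W(300,339),(-h,w,z),T0)]
p,r=fit(m,[.5,-.3,0]);print('rack',p,'\n',r.T)
print('post',onz(*W(397,343),.054,T1),onz(*W(398,320),.008,T1))
print('rod',onz(*W(352,311),.166,T0),onz(*W(360,277),.11,T0))
print('br',onz(*W(545,306),.166,T0),onz(*W(521,274),.11,T0))
g=[onz(*W(*c),.11,T0)[:2] for c in [(508,218),(579,262),(530,328),(464,291)]]
print(g,[np.linalg.norm(g[i]-g[(i+1)%4]) for i in range(4)],[np.arctan2(*(g[(i+1)%4]-g[i])[::-1]) for i in range(4)])
```

```text
[ 0.4989 -0.3317  0.3299] [0.5602 0.0277 0.33  ] [0.0002 0.0015 1.    ]
mould [0.6508 0.0388 0.0821] 
 [[-0.3696 -0.42    0.5176 -1.4973  0.8891  0.1528  0.3486]
 [ 1.0673  0.3324  0.8751 -0.3878 -1.0156  0.2959 -0.5294]]
rack [ 0.4968 -0.3558  0.115 ] 
 [[-1.3456  1.8989  0.5626 -0.7253]
 [-0.4023 -0.2299  0.4194  0.8713]]
post [0.4862 0.0257 0.054 ] [0.487  0.0255 0.008 ]
rod [ 0.4913 -0.3057  0.166 ] [ 0.4925 -0.305   0.11  ]
br [ 0.5036 -0.4035  0.166 ] [ 0.5041 -0.4039  0.11  ]
[array([ 0.5376, -0.3902]), array([ 0.5151, -0.438 ]), array([ 0.4689, -0.416 ]), array([ 0.4897, -0.3704])] [np.float64(0.052839750793895586), np.float64(0.05108369650180297), np.float64(0.05010291776395605), np.float64(0.05183178912094734)] [np.float64(-2.0111311301993644), np.float64(2.6972479761908272), np.float64(1.14416159219307), np.float64(-0.3913743089587778)]
```

```bash
cat >> h.py <<'E'
MY=.087; MX=np.array([.651,.039])
ex=np.array([np.cos(MY),np.sin(MY)]); ey=np.array([-np.sin(MY),np.cos(MY)])
def ml(x,y,z): return np.array([*(MX+x*ex+y*ey),z])
QM=qdown(-np.pi/2+MY)
def st(msg=''):
    print(msg,'t',round(arm.read_time(),2),'p',np.round(arm.read_tool_pos(),4),'F',np.round(arm.read_ft_force(),1),'op',round(arm.read_opening(),3))
E
python3 - <<'E'
from h import *
arm.movep([.487,.0255,.16],QM); arm.move_gripper(.6)
arm.line_to([.487,.0255,.089],.15); st()
arm.move_gripper(0,60); st('grip')
for j in (.03,.01,.004,0,-.003):
    arm.line_to(ml(-.104-j,0,.089),.08); st(j)
    if abs(arm.read_ft_force()[0])>12: break
arm.move_gripper(.5); st('rel')
T=toolT(); 
arm.line_to(ml(-.104,0,.2),.2)
im=snapshot('side'); cv2.imwrite('pics/s2.png',cv2.resize(im[140:270,200:340],None,fx=4,fy=4,interpolation=cv2.INTER_CUBIC))
T=toolT();im=snapshot('wrist'); cv2.imwrite('pics/w2.png',im); st()
E
```

```text
t 4.88 p [0.4873 0.0255 0.0892] F [0.4 0.2 0. ] op 0.598
grip t 5.27 p [0.4876 0.0249 0.0901] F [-0.3 -1.7  6. ] op 0.217
0.03 t 5.8 p [0.5194 0.0274 0.0901] F [ 2.4 -1.   5.4] op 0.216
0.01 t 6.2 p [0.5392 0.0291 0.0901] F [ 1.5 -1.4  5.2] op 0.221
0.004 t 6.45 p [0.5446 0.0295 0.0901] F [ 0.6 -1.6  6.1] op 0.219
0 t 6.7 p [0.5482 0.0298 0.0901] F [0.4 0.1 7.3] op 0.217
-0.003 t 6.95 p [0.5486 0.0299 0.0901] F [-4.7 -1.5 11. ] op 0.216
rel t 7.31 p [0.5502 0.0304 0.0887] F [-0.   1.1 -0.3] op 0.501
 t 8.12 p [0.5464 0.0299 0.1984] F [0.1 0.2 0.3] op 0.498
```

View pics/s2.png

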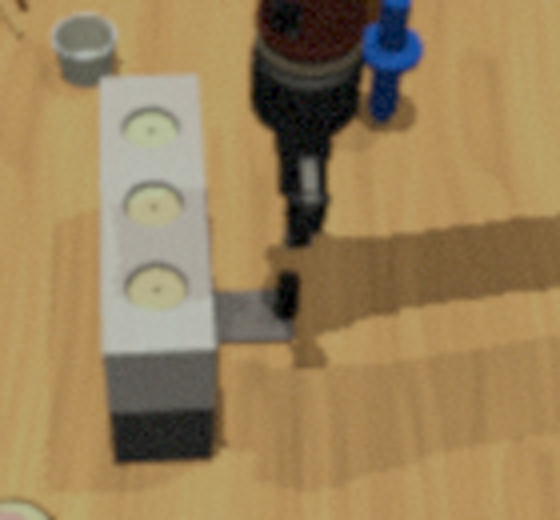

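View pics/w2.png

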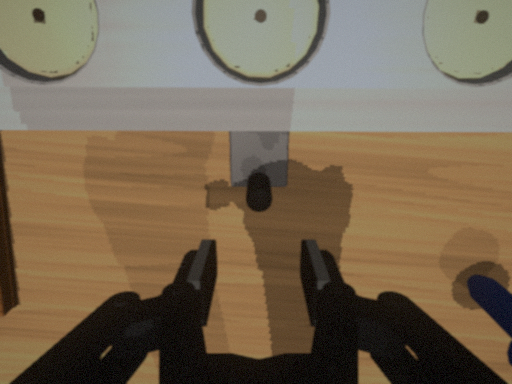

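```bash
cat >> h.py <<'E'
HL=np.array([.4921,-.3052]); HR=np.array([.5038,-.4042])
def pic(n,name,crop=None,f=1):
    im=snapshot(n)
    if crop: a,b,c,d=crop; im=im[a:b,c:d]
    cv2.imwrite(f'pics/{name}.png',cv2.resize(im,None,fx=f,fy=f,interpolation=cv2.INTER_CUBIC) if f!=1 else im)
def go(p,v=.3):
    arm.line_to(list(p),v)
E
python3 - <<'E'
from h import *
go([.53,.0,.25]); 
arm.movep([*HL,.26],QM); go([*HL,.192],.12); st()
arm.move_gripper(0,100); st('grip')
go([*HL,.36],.2); st('up')
pic('wrist','w3'); pic('side','s3',(40,270,180,400),3); pic('scene','sc3')
E
```

```text
t 10.36 p [ 0.4928 -0.3049  0.1925] F [ 0.3 -0.7  0.2] op 0.499
grip t 10.66 p [ 0.4928 -0.3055  0.1933] F [0.1 0.3 5. ] op 0.284
up t 11.65 p [ 0.4914 -0.3048  0.3584] F [-0.3 -0.4 -2. ] op 0.282
```

View pics/w3.png

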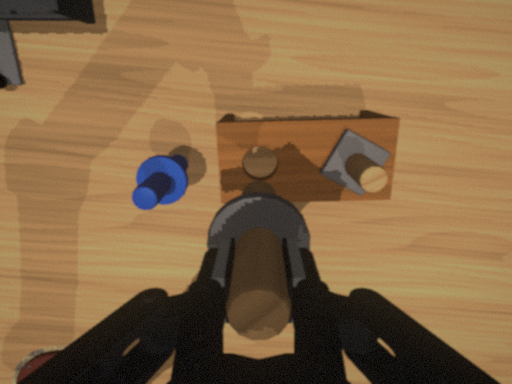

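View pics/s3.png

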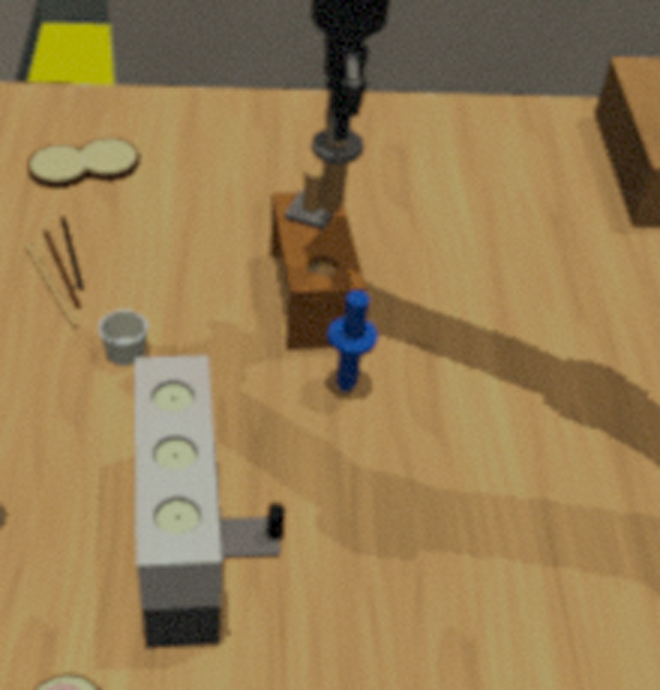

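Run:
```python
from h import *
P=ml(0,-.075,.36); arm.movep(list(P),QM); st('over c')
P[2]=.33; go(P,.1); st('in')
pic('wrist','w4')
for z in (.31,.29,.27,.255,.248):
    P[2]=z; go(P,.08); st(z)
P[2]=.30; go(P,.15); st()
P[2]=.36; go(P,.2); st()
pic('side','s4',(140,270,200,340),4); pic('wrist','w4b')
```

```text
over c t 13.0 p [ 0.6571 -0.0387  0.36  ] F [-0.  -0.6 -1.9] op 0.281
in t 13.45 p [ 0.6574 -0.0369  0.33  ] F [ 0.  -0.8 -1.3] op 0.286
0.31 t 13.9 p [ 0.6572 -0.0357  0.3095] F [-0.6  0.6 -1.7] op 0.283
0.29 t 14.3 p [ 0.657  -0.0357  0.2891] F [-0.1  0.2 -1. ] op 0.284
0.27 t 14.7 p [ 0.6569 -0.0357  0.2691] F [-0.2  1.  -1.2] op 0.279
0.255 t 15.03 p [ 0.657  -0.0357  0.2541] F [ 0.5 -0.1 -1.6] op 0.281
0.248 t 15.28 p [ 0.6574 -0.0358  0.2477] F [-0.4 -0.4 -1.5] op 0.279
 t 15.78 p [ 0.6572 -0.0357  0.2997] F [-0.2  0.  -2.3] op 0.281
 t 16.23 p [ 0.657  -0.0357  0.3587] F [-1.  -0.5 -1.9] op 0.282
```

View pics/w4.png

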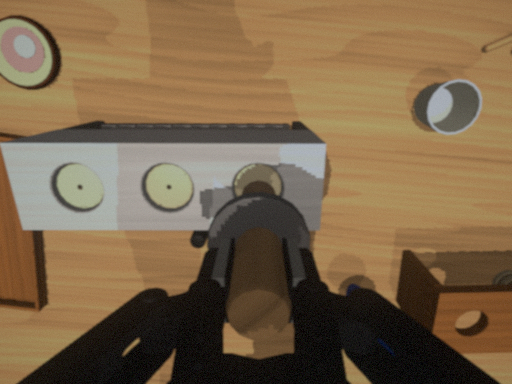

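View pics/w4b.png

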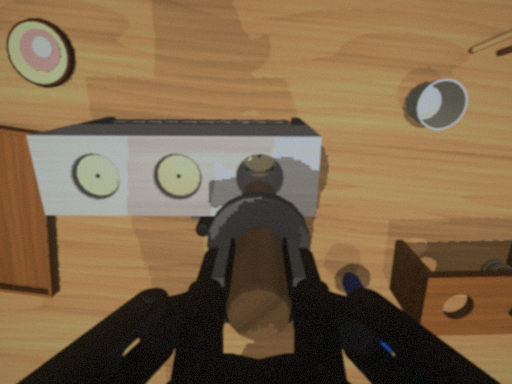

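View pics/s4.png

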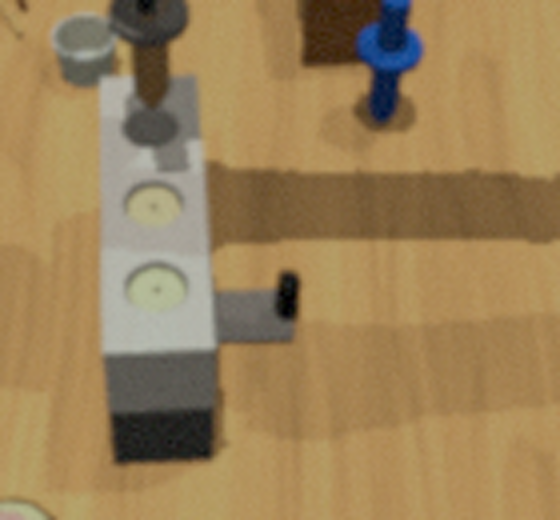

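Run:
```python
from h import *
for nm,y in (('b',0),('a',.075)):
    P=ml(0,y,.36); go(P,.2)
    for z in (.335,.315,.28,.255,.2475):
        P[2]=z; go(P,.1); st(z)
    P[2]=.36; go(P,.25); st(nm)
P=ml(-.12,0.03,.40); go(P,.3)
pic('side','s5',(140,270,200,340),4); pic('wrist','w5');pic('scene','sc5',(130,250,200,340),5);st()
```

```text
0.335 t 17.26 p [0.6509 0.0377 0.3344] F [ 0.5  0.6 -1.9] op 0.282
0.315 t 17.61 p [0.6509 0.0388 0.315 ] F [ 0.8 -0.4 -0.9] op 0.284
0.28 t 18.11 p [0.6507 0.039  0.2799] F [ 0.1  0.3 -1.1] op 0.28
0.255 t 18.51 p [0.6507 0.039  0.2546] F [-0.2  0.6 -0.5] op 0.282
0.2475 t 18.76 p [0.651  0.039  0.2475] F [ 0.3 -0.3 -1.2] op 0.281
b t 19.36 p [0.6503 0.039  0.3588] F [-0.9  0.4 -0.7] op 0.281
0.335 t 20.28 p [0.6445 0.1124 0.3343] F [-0.7  0.7 -0.8] op 0.285
0.315 t 20.63 p [0.6444 0.1135 0.315 ] F [ 0.6 -0.2 -1.4] op 0.282
0.28 t 21.13 p [0.6442 0.1137 0.2799] F [-0.1 -0.5 -1. ] op 0.28
0.255 t 21.53 p [0.6442 0.1137 0.2546] F [-0.2 -0.2 -1.3] op 0.281
0.2475 t 21.78 p [0.6445 0.1137 0.2475] F [-0.3 -0.7 -1.7] op 0.279
a t 22.38 p [0.6437 0.1136 0.3589] F [ 0.2  0.4 -1.9] op 0.278
 t 23.13 p [0.5292 0.0592 0.3983] F [-0.3 -0.3 -1.5] op 0.276
```

View pics/w5.png

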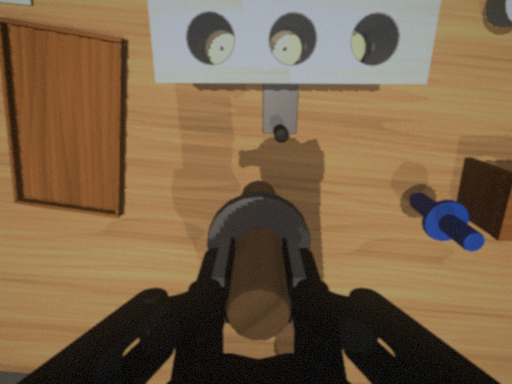

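View pics/s5.png

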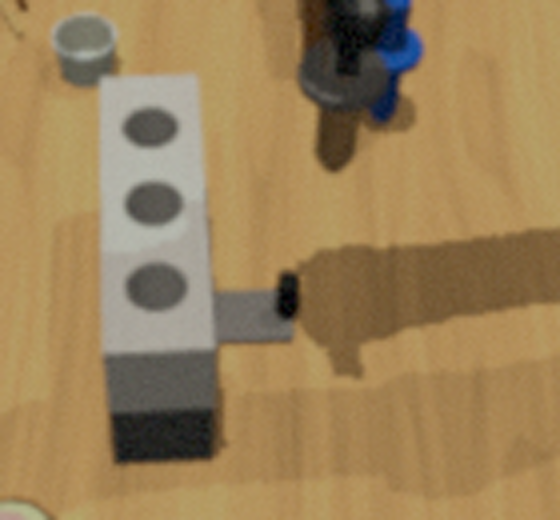

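View pics/sc5.png

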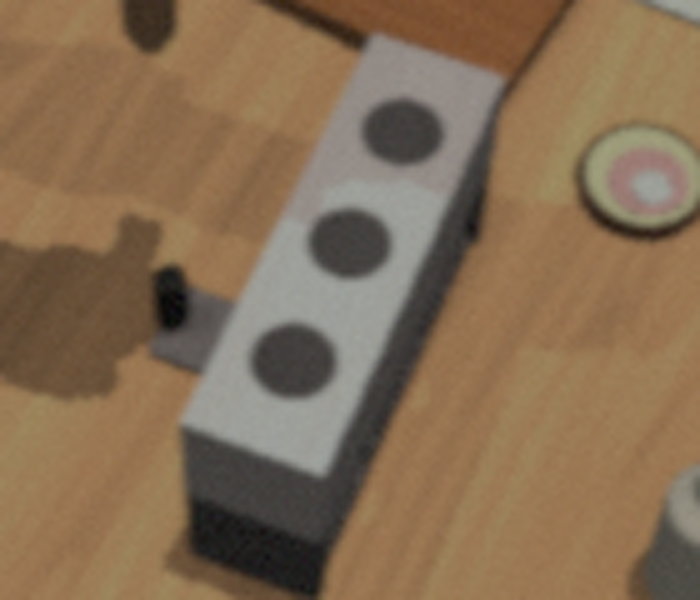

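Run:
```python
from h import *
arm.movep([.4926,-.3054,.36],QM); arm.pause(.3); st('over')
pic('wrist','w6')
go([.4926,-.3054,.30],.15); arm.pause(.2); st()
go([.4926,-.3054,.2],.12); st()
go([.4926,-.3054,.1935],.05); st('down')
arm.move_gripper(.5); st('rel')
go([.4926,-.3054,.32],.2)
pic('wrist','w6b'); st()
```

```text
over t 24.81 p [ 0.4931 -0.3046  0.3601] F [ 0.  -0.8 -1.9] op 0.28
 t 25.61 p [ 0.4931 -0.3058  0.3013] F [-0.7  0.8 -1.9] op 0.281
 t 26.59 p [ 0.4931 -0.3057  0.2008] F [-0.1  0.2 -0.9] op 0.282
down t 26.88 p [ 0.4926 -0.3054  0.1936] F [-0.6  1.  -1.4] op 0.281
rel t 27.19 p [ 0.4928 -0.3055  0.1938] F [0.1 0.3 0.1] op 0.502
 t 28.02 p [ 0.4919 -0.3049  0.3184] F [-0.2  0.9 -0.1] op 0.498
```

View pics/w6b.png

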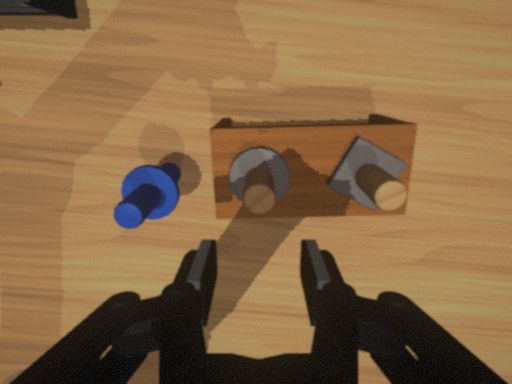

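Run:
```python
from h import *
P=ml(-.104,0,.2); arm.movep(list(P),QM)
P[2]=.09; go(P,.15); arm.move_gripper(0,60); st('grip')
for j in (.03,.07,.1,.111,.114):
    go(ml(-.104-j,0,.09),.07); st(j)
arm.move_gripper(.5); go(ml(-.218,0,.17),.15); st()
arm.movep(list(ml(-.16,0.03,.33)),QM); arm.pause(.2)
T=toolT(); np.save('T7.npy',T); pic('wrist','w7',f=1.5); st(); pic('side','s7',(140,370,180,350),2.6)
```

```text
grip t 30.59 p [0.5481 0.0298 0.0912] F [-0.5 -0.4  6. ] op 0.216
0.03 t 31.17 p [0.5171 0.0272 0.0912] F [-1.  -0.5  9.7] op 0.215
0.07 t 31.89 p [0.477  0.0239 0.0911] F [-1.9 -1.  11.3] op 0.218
0.1 t 32.47 p [0.4468 0.0214 0.0911] F [-1.5 -0.2 12.7] op 0.217
0.111 t 32.77 p [0.4359 0.0205 0.0911] F [-1.6  0.7 13.4] op 0.217
0.114 t 33.02 p [0.4339 0.0203 0.0911] F [ 0.1  0.3 11. ] op 0.219
 t 34.07 p [0.4334 0.02   0.1696] F [-0.2  0.2 -0.8] op 0.499
 t 35.04 p [0.4882 0.0546 0.3284] F [ 0.2 -0.5 -0.2] op 0.496
```

View pics/w7.png

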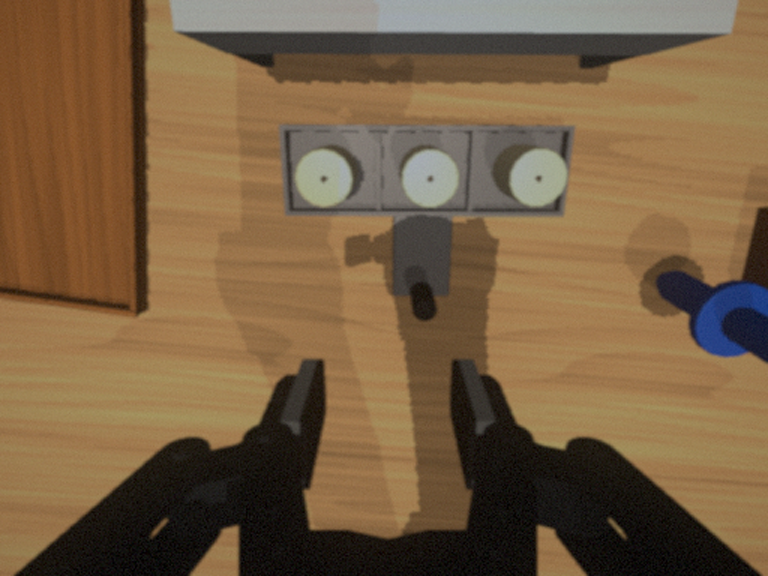

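View pics/s7.png

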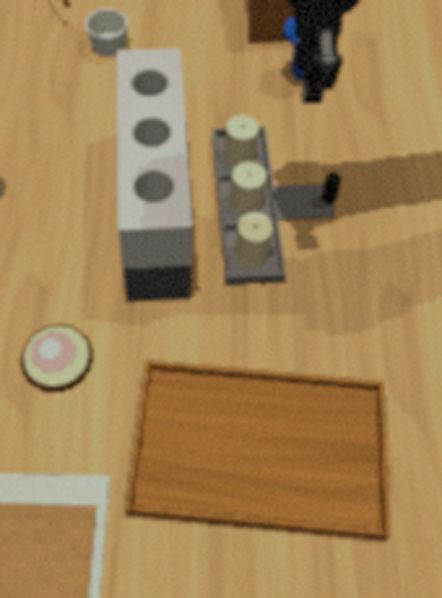

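```bash
cat > tray.py <<'E'
from h import *
def tray(obs,x0=(.526,.341,-.073)): return fit(obs,list(x0))
E
python3 - <<'E'
from h import *
np.set_printoptions(precision=4,suppress=True)
T=np.load('T7.npy')
for u,v in ((324,177),(430,178),(538,177)):
    p=onz('wrist',(u+.5)/1.5-.5,(v+.5)/1.5-.5,.068,T)[:2]; print(p,(p-MX)@ex,(p-MX)@ey)
E=lambda u,v:('side',180+(u+.5)/2.6-.5,140+(v+.5)/2.6-.5)
z=.02;h=.13;w=.08
k=[(*E(150,364),(h,-w,z)),(*E(382,382),(-h,-w,z)),(*E(385,537),(-h,w,z)),(*E(128,513),(h,w,z))]
p,r=fit(k,[.5,.2,0]);print('tray side',p,'\n',r.T)
W=lambda u,v:('wrist',(u+.5)/1.56-.5,(v+.5)/1.56-.5)
T1=np.load('T1.npy')
print(onz(*W(122,93),.02,T1),onz(*W(126,394),.02,T1), 'w7 near corner',onz('wrist',146/1.5,312/1.5,.02,T))
c,s=np.cos(p[2]),np.sin(p[2])
print('pred',[(p[0]+c*a-s*b,p[1]+s*a+c*b) for a,b in((h,-w),(-h,-w))])
E
```

```text
[0.5314 0.1028] -0.11358014505022213 0.073919050725542
[0.537 0.03 ] -0.11434178888040654 0.0009233050163723177
[ 0.5441 -0.044 ] -0.1137538031281094 -0.07337272137392914
tray side [ 0.524   0.3412 -0.0614] 
 [[-2.2092  1.0921  2.7776 -1.2888]
 [-0.8944 -0.1313  0.1518  0.2269]]
[0.6478 0.2398 0.02  ] [0.3987 0.2586 0.02  ] w7 near corner [0.3968 0.2581 0.02  ]
pred [(np.float64(0.6488180630620249), np.float64(0.25334316852903765)), (np.float64(0.38930851820133744), np.float64(0.26930550313894946))]
```

```bash
cat >> h.py <<'E'
TR=np.array([.526,.335,-.068])
def tl(x,y,z):
    c,s=np.cos(TR[2]),np.sin(TR[2]); return np.array([TR[0]+c*x-s*y,TR[1]+s*x+c*y,z])
E
cat > pick.py <<'E'
from h import *
def pick(y):
    arm.move_gripper(.62)
    P=ml(-.114,y,.2); arm.movep(list(P),QM); P[2]=.13; go(P,.2); P[2]=.1; go(P,.1); st('at')
    arm.move_gripper(0,45); st('grip')
    P[2]=.24; go(P,.15); arm.pause(.2); st('up')
def place(x,y=0):
    P=tl(x,y,.24); arm.movep(list(P),QM); arm.pause(.2); st('over')
E
python3 - <<'E'
from pick import *
pick(.074); place(.07)
pic('wrist','w8'); pic('side','s8',(140,370,180,350),2.6)
E
```

```text
at t 36.94 p [0.5315 0.1029 0.1007] F [ 0.1  0.2 -0.5] op 0.622
grip t 37.2 p [0.5317 0.103  0.1012] F [-1.  -0.3  4.6] op 0.469
up t 38.48 p [0.5306 0.1027 0.2391] F [-0.3  0.6 -1.5] op 0.47
over t 39.62 p [0.5966 0.3276 0.2404] F [ 0.2 -0.6 -0.9] op 0.472
```

View pics/w8.png

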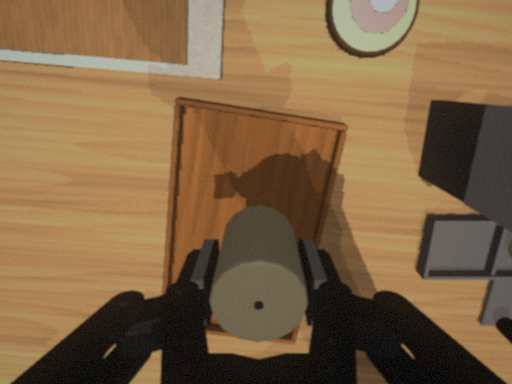

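View pics/s8.png

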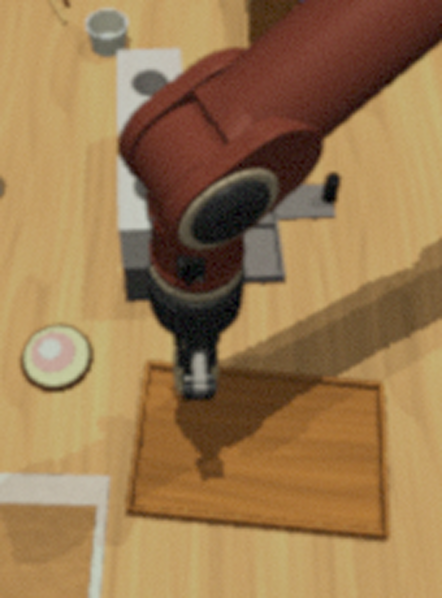

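Run:
```python
from h import *
T=toolT(); k=[('wrist',178,98,(.13,.08,.02),T),('wrist',346,125,(.13,-.08,.02),T)]
p,r=fit(k,[.526,.335,-.068]); print(p,r)
```

```text
[ 0.52494738  0.33787188 -0.0664217 ] [[-2.91382827 -0.05954823]
 [ 4.06360484  0.24412636]]
```

```bash
cat >> pick.py <<'E'
def drop(x,y=0):
    P=tl(x,y,.14); go(P,.2); P[2]=.0995; go(P,.06); arm.pause(.15); st('low')
    arm.move_gripper(.6); st('rel'); P[2]=.2; go(P,.2)
E
python3 - <<'E'
from pick import *
drop(.07)
pick(.0); place(0); pic('wrist','w9')
E
```

```text
low t 41.35 p [0.5951 0.3299 0.1003] F [-2.6 -1.6  7.7] op 0.466
rel t 41.62 p [0.5958 0.3302 0.0989] F [ 0.5 -0.1  0.1] op 0.601
at t 44.61 p [0.5379 0.0292 0.1007] F [ 0.5  0.5 -0.9] op 0.621
grip t 44.87 p [0.5382 0.0292 0.1011] F [-0.7 -0.2  5. ] op 0.466
up t 46.15 p [0.537  0.0291 0.2391] F [ 0.8 -0.5 -0.9] op 0.472
over t 47.52 p [0.5271 0.3328 0.2402] F [-0.4  0.1 -1.3] op 0.469
```

View pics/w9.png

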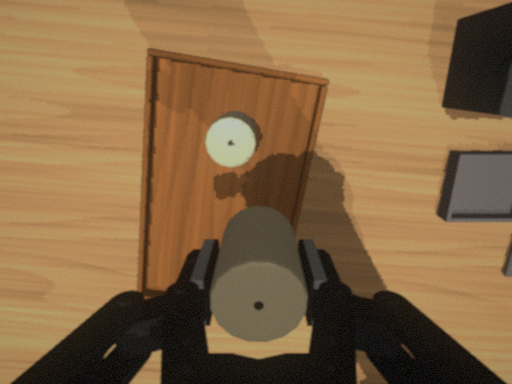

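```bash
sed -i 's/\.0995/.101/' pick.py
python3 - <<'E'
from pick import *
drop(0)
pick(-.0735); place(-.07); pic('wrist','w10')
E
```

```text
low t 49.17 p [0.5261 0.335  0.1008] F [-1.   0.1 -0.9] op 0.469
rel t 49.43 p [0.5262 0.3351 0.1012] F [-0.3  0.6 -0. ] op 0.597
at t 52.66 p [ 0.5443 -0.0441  0.1006] F [-0.5  0.1  0.6] op 0.618
grip t 52.92 p [ 0.5446 -0.0442  0.1011] F [-0.4 -0.7  5.3] op 0.47
up t 54.2 p [ 0.5434 -0.0441  0.2391] F [-1.2 -0.2 -0.2] op 0.472
over t 55.87 p [0.4571 0.3384 0.24  ] F [-0.8  0.4 -1.2] op 0.469
```

View pics/w10.png

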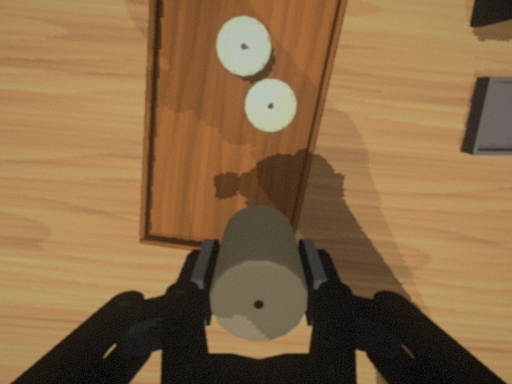

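Run:
```python
from h import *
np.set_printoptions(precision=4,suppress=True)
T=toolT()
for u,v in ((243,46),(270,105)): print(onz('wrist',u,v,.065,T))
print('corner -h,+w',onz('wrist',140,241,.02,T)); print('rightedge',onz('wrist',346,2,.02,T),onz('wrist',318,150,.02,T),'leftedge',onz('wrist',150,2,.02,T))
pic('scene','sc10',(60,200,190,360),4.5)
pic('side','s10',(240,370,170,350),4)
T9=T.copy();T9[:3,3]=[.5271,.3328,.2402]
print(onz('wrist',230,142,.065,T9), onz('wrist',148,50,.02,T9),onz('wrist',328,80,.02,T9))
```

```text
[0.5635 0.3592 0.065 ]
[0.5245 0.3361 0.065 ]
corner -h,+w [0.3742 0.4556 0.02  ]
rightedge [0.6074 0.2806 0.02  ] [0.4847 0.2854 0.02  ] leftedge [0.594  0.4392 0.02  ]
[0.564  0.3588 0.065 ] [0.6281 0.436  0.02  ] [0.6172 0.2798 0.02  ]
```

View pics/sc10.png

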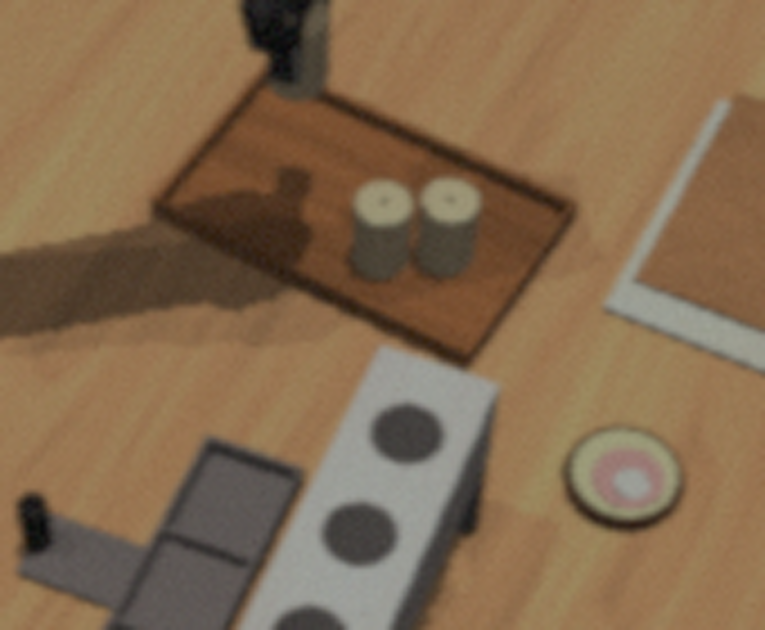

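View pics/s10.png

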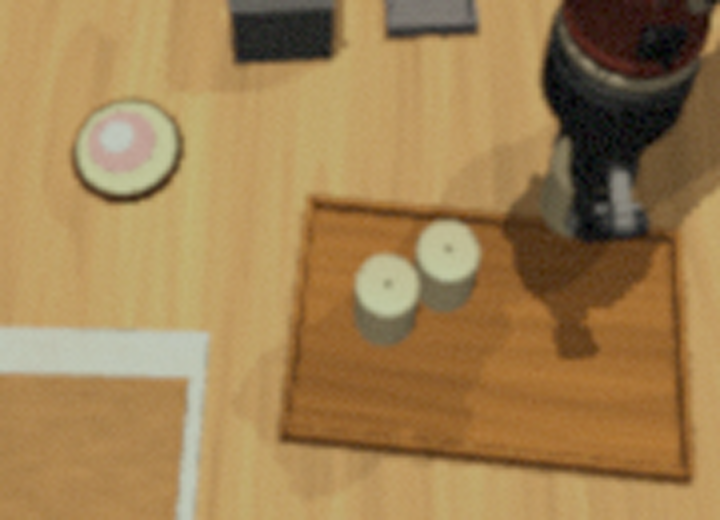

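```bash
cat >> h.py <<'E'
TR=np.array([.496,.367,-.075])
E
python3 - <<'E'
from pick import *
P=tl(-.055,0,.24); go(P,.15)
drop(-.055); 
P=ml(-.22,.05,.33); arm.movep(list(P),QM); arm.pause(.2)
T=toolT(); np.save('T11.npy',T); pic('wrist','w11'); pic('side','s11',(240,370,170,350),4); st()
E
```

```text
low t 58.0 p [0.4412 0.3712 0.1008] F [ 0.6 -0.4 -0.3] op 0.468
rel t 58.27 p [0.4413 0.3712 0.1011] F [ 0.8  0.  -0.3] op 0.599
 t 60.45 p [0.4276 0.0704 0.3296] F [0.6 1.2 0.2] op 0.6
```

View pics/s11.png

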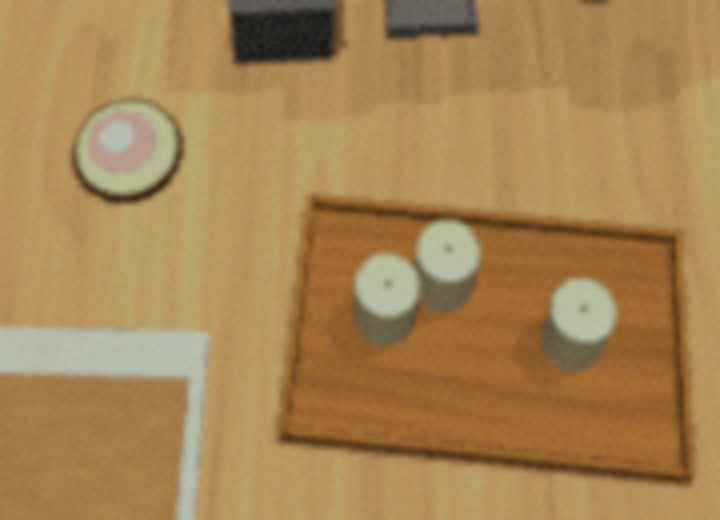

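View pics/w11.png

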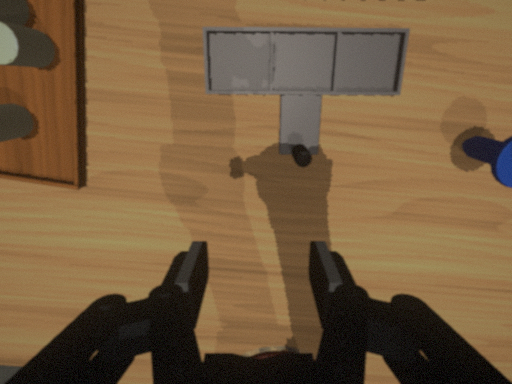

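Three candles stand in the packing tray; the catch tray is empty and out. Push it home, then fetch the brush.

Run:
```python
from h import *
arm.move_gripper(.6)
P=ml(-.2185,0,.17); arm.movep(list(P),QM); P[2]=.09; go(P,.12); arm.move_gripper(0,60); st('grip')
for j in (.07,.03,.01,0,-.004):
    go(ml(-.104-j,0,.09),.08); st(j)
arm.move_gripper(.5); st('rel')
go(ml(-.104,0,.24),.25)
pic('side','s12',(140,270,200,340),4)
arm.movep([*HR,.27],QM); go([*HR,.193],.12); st()
arm.move_gripper(0,100); st('grip')
go([*HR,.36],.2); arm.pause(.2);st('up')
pic('wrist','w12');
```

```text
grip t 62.58 p [0.4337 0.0203 0.0908] F [-0.3  0.8  5. ] op 0.221
0.07 t 63.29 p [0.4792 0.0241 0.0908] F [1.4 0.9 5.1] op 0.218
0.03 t 63.94 p [0.5189 0.0274 0.0909] F [0.9 0.5 5.4] op 0.217
0.01 t 64.34 p [0.5389 0.029  0.0909] F [ 1.9 -0.1  5.4] op 0.213
0 t 64.62 p [0.5477 0.0298 0.0909] F [-0.3  0.2  6.4] op 0.217
-0.004 t 64.87 p [0.5482 0.0298 0.0908] F [-7.3 -0.8 13.3] op 0.218
rel t 65.22 p [0.5513 0.0303 0.0897] F [ 0.7 -0.3  0.3] op 0.5
 t 68.42 p [ 0.5044 -0.4043  0.1938] F [ 0.3 -0.1  0.5] op 0.505
grip t 68.72 p [ 0.5044 -0.4047  0.1945] F [-0.3  0.3  4.7] op 0.277
up t 69.91 p [ 0.5035 -0.4039  0.3585] F [-1.  -0.1 -1.4] op 0.283
```

View pics/s12.png

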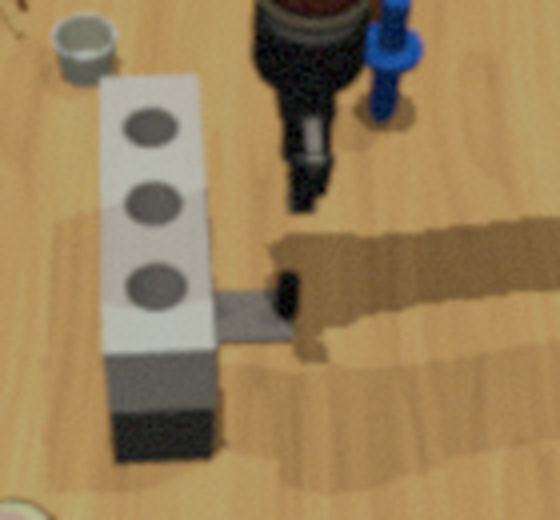

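View pics/w12.png

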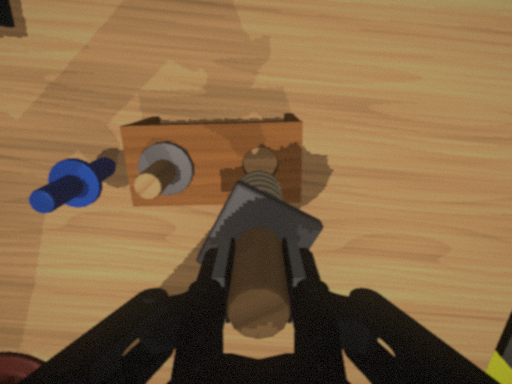

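Run:
```python
from h import *
P=ml(0,.075,.37); 
arm.movep([.56,-.15,.38],QM); arm.movep(list(P),QM); arm.pause(.3); st('over a'); pic('wrist','w13'); pic('side','s13',(100,270,180,340),3.5)
P[2]=.34; go(P,.1); arm.pause(.2); st()
P[2]=.325; go(P,.05); st()
```

```text
over a t 72.35 p [0.6446 0.1123 0.3703] F [-0.4  0.6 -1. ] op 0.287
 t 73.1 p [0.6448 0.1138 0.3409] F [ 0.4 -0.  -1.9] op 0.284
 t 73.55 p [0.6443 0.1137 0.3244] F [ 0.1  0.  -1.4] op 0.281
```

View pics/w13.png

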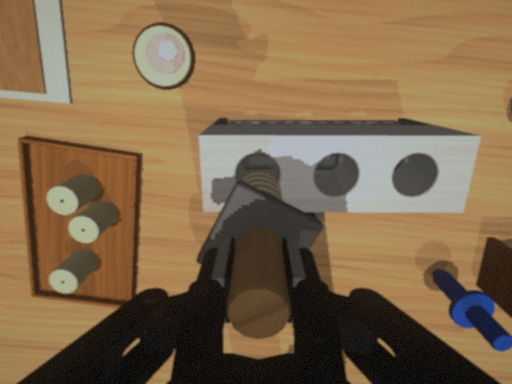

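View pics/s13.png

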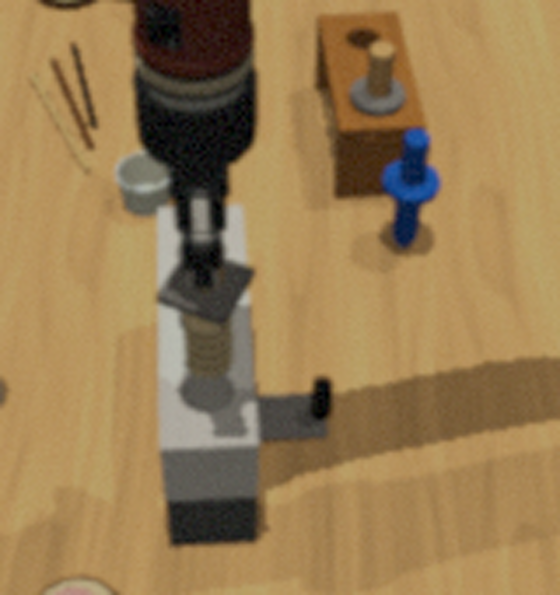

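Run:
```python
from h import *
P=ml(0,.075,.30)
for z in (.30,.27,.255,.249): P[2]=z; go(P,.08); st(z)
arm.pause(.2); st(); pic('wrist','w14'); pic('side','s14',(100,270,180,340),3.5)
```

```text
0.3 t 74.01 p [0.6445 0.1137 0.2997] F [-0.5  0.3 -0.5] op 0.281
0.27 t 74.53 p [0.6446 0.1137 0.27  ] F [-0.5 -0.5 -0.6] op 0.281
0.255 t 74.87 p [0.6442 0.1136 0.2546] F [ 0.2 -0.2 -0.8] op 0.281
0.249 t 75.12 p [0.6444 0.1137 0.2489] F [ 0.4 -1.  -1.2] op 0.282
 t 75.32 p [0.6445 0.1138 0.2491] F [-0.2  0.3 -0.4] op 0.282
```

View pics/s14.png

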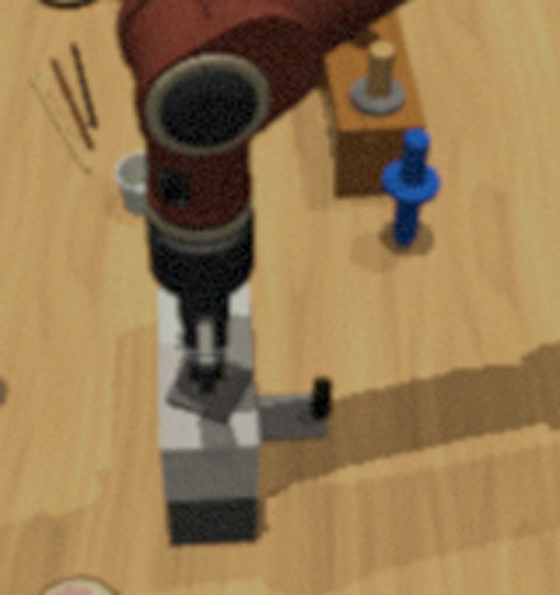

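View pics/w14.png

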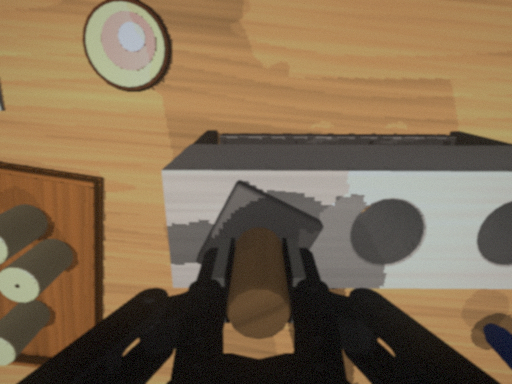

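Run:
```python
from h import *
P=ml(0,.075,.2478); go(P,.03); st('bot a')
P[2]=.37; go(P,.15); arm.pause(.2); st('up a')
for nm,y in (('b',0),('c',-.075)):
    P=ml(0,y,.37); go(P,.15); arm.pause(.3)
    for z in (.34,.325,.29,.255,.2478):
        P[2]=z; go(P,.1 if z>.33 else .07)
        if z in(.325,.2478): arm.pause(.15); st(z)
    pic('wrist','w15'+nm)
    P[2]=.37; go(P,.15); arm.pause(.2); st('up '+nm)
```

```text
bot a t 75.67 p [0.6446 0.1138 0.2485] F [-1.2 -0.3  3.1] op 0.278
up a t 76.83 p [0.6442 0.1137 0.3688] F [-0.  -0.6 -1. ] op 0.282
0.325 t 78.75 p [0.6512 0.039  0.3253] F [-0.1 -0.6 -0.8] op 0.279
0.2478 t 80.45 p [0.6516 0.039  0.2485] F [1.9 0.4 2.6] op 0.28
up b t 81.67 p [0.6507 0.0389 0.3688] F [ 0.3  0.5 -1.3] op 0.276
0.325 t 83.58 p [ 0.6577 -0.0358  0.3253] F [-0.1  0.5 -1.4] op 0.279
0.2478 t 85.28 p [ 0.6581 -0.0357  0.2485] F [ 1.4 -0.1  1.8] op 0.279
up c t 86.5 p [ 0.6572 -0.0358  0.3688] F [-0.5  0.2 -2. ] op 0.283
```

View pics/w15b.png

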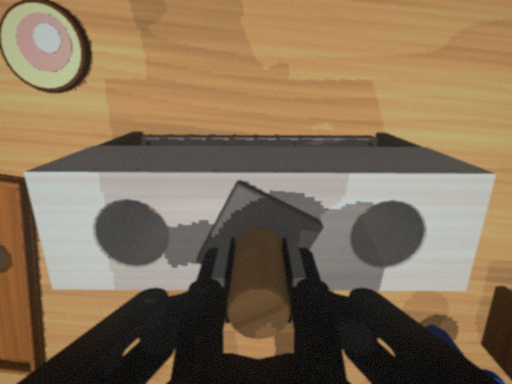

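View pics/w15c.png

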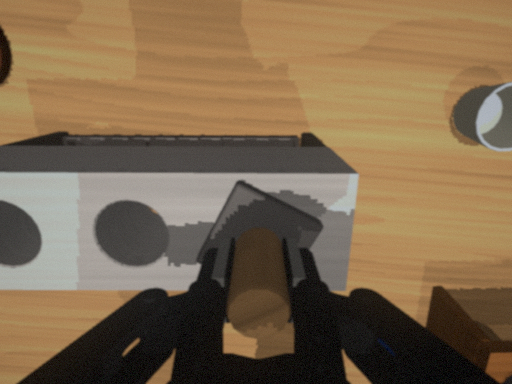

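Run:
```python
from h import *
x,y=.5042,-.4045
arm.movep([.56,-.2,.38],QM); arm.movep([x,y,.36],QM); arm.pause(.3); st('over')
for z in (.3,.275,.265,.25,.22,.2,.1952):
    go([x,y,z],.1); arm.pause(.1); st(z)
    if arm.read_ft_force()[2]>6: print('contact'); break
pic('wrist','w16'); pic('side','s16',(60,230,200,340),3.5)
```

```text
over t 88.45 p [ 0.5052 -0.403   0.3604] F [ 0.4  0.1 -0.9] op 0.285
0.3 t 89.3 p [ 0.5046 -0.4048  0.3011] F [ 0.1  0.5 -1.2] op 0.284
0.275 t 89.8 p [ 0.5046 -0.4048  0.2759] F [ 0.3  0.  -0.4] op 0.283
0.265 t 90.15 p [ 0.5043 -0.4046  0.2653] F [ 0.3 -0.6 -0.9] op 0.285
0.25 t 90.55 p [ 0.5043 -0.4047  0.2503] F [ 0.5  0.2 -0.6] op 0.281
0.22 t 91.1 p [ 0.5046 -0.4048  0.2208] F [ 1.2 -1.  -1. ] op 0.282
0.2 t 91.55 p [ 0.5045 -0.4047  0.2006] F [-0.2  0.2 -1.7] op 0.285
0.1952 t 91.9 p [ 0.5043 -0.4045  0.1953] F [ 0.9  0.3 -1.6] op 0.277
```

View pics/w16.png

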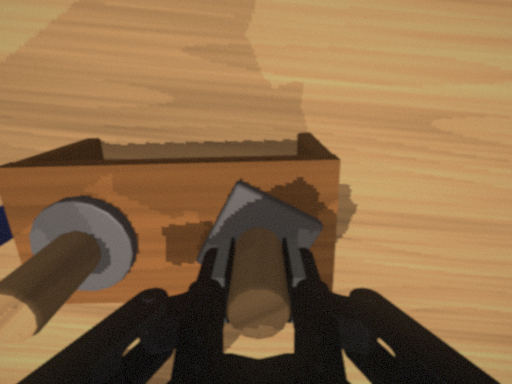

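Run:
```python
from h import *
arm.move_gripper(.5); st('rel')
go([.5042,-.4045,.33],.2); pic('wrist','w17')
arm.movep([.46,-.05,.42],QM); arm.pause(.3)
pic('wrist','w18'); pic('side','s18',f=1.5); pic('scene','sc18',f=1.5); st()
```

```text
rel t 92.32 p [ 0.5044 -0.4046  0.1955] F [-0.2 -0.3 -0.7] op 0.502
 t 95.02 p [ 0.4601 -0.0502  0.4199] F [-0.4 -0.1  0.9] op 0.497
```

View pics/w17.png

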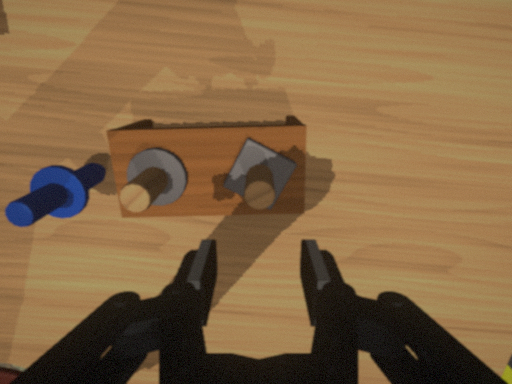

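View pics/w18.png

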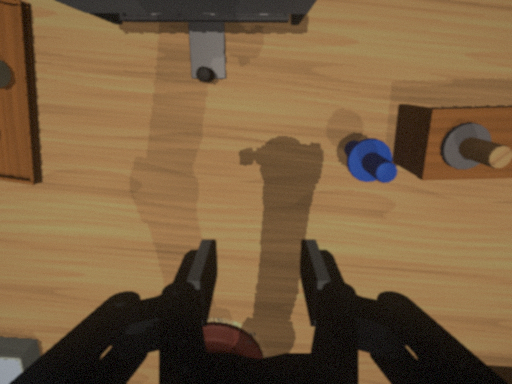

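View pics/s18.png

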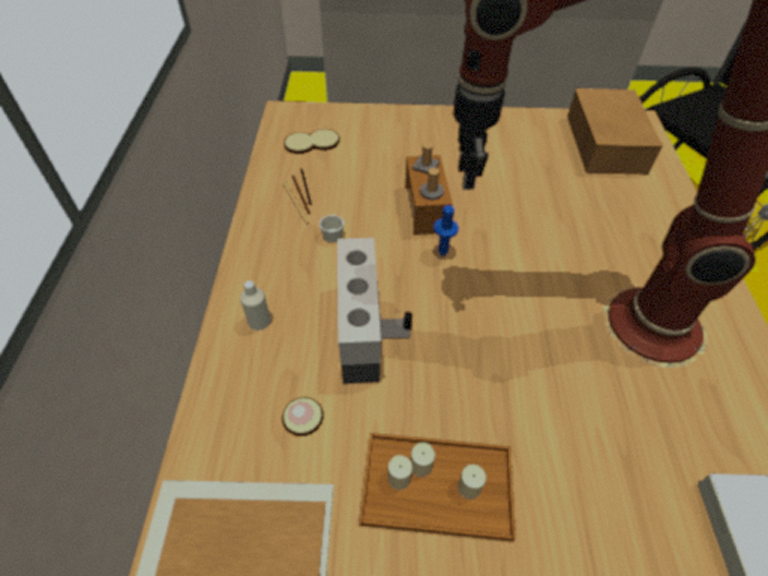

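View pics/sc18.png

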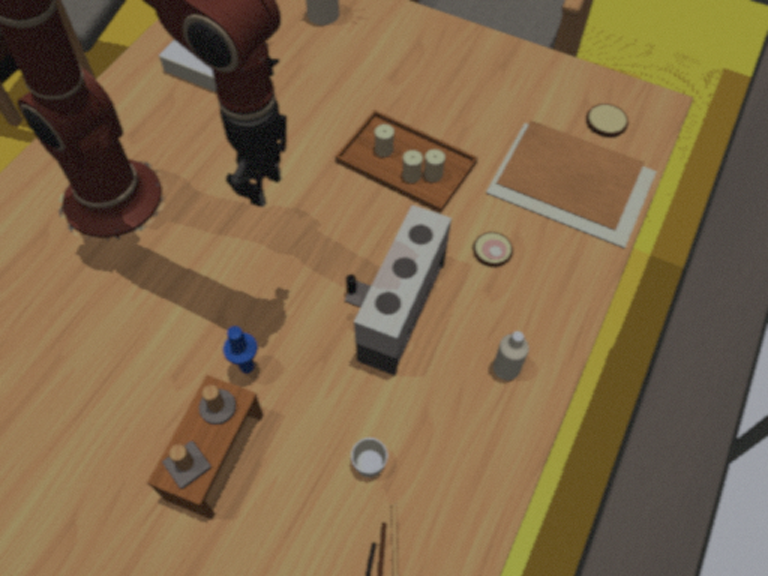

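Run:
```python
from h import *
ticket.finish_job(); print(arm.read_time())
```

```text
the job is handed in; nothing more can be done
the job is handed in; nothing more can be done
```

The job is done and handed in at about 95 s of the 210 s allowed; the hand-in gives no verdict.

**What I did:**
1. I slid the catch tray home against its stop.
2. I pushed all three candles down into it with the wooden push rod, in the order right, middle, left. I left the blue look-alike alone, then hung the rod back.
3. I pulled the catch tray out and moved the three candles to the packing tray.
4. I slid the catch tray home again, against its stop.
5. I brushed the bores left, middle, right, one stroke each. The brush guard touched the mould's top at the bottom of every stroke. Then I hung the brush back.

**Last checks:**
- The final pictures show three candles standing in the packing tray and the bores empty.
- The catch tray is under the mould, with its post where it had stopped when pushed home.
- Both tools hang in the rack, and the cup and coaster appear unmoved.

**Upsets and disagreements:**
- The packing tray was knocked about 4 cm aside while I was carrying candles. I noticed this only after placing the second one, so the first two stand close together. I found the tray again before placing the third.
- The fixed cameras disagreed with the wrist camera by 5 to 10 mm, so I relied mostly on the wrist camera.
- The first candle touched the tray floor about 1 mm sooner than I expected, with 8 N of force. I raised the release height for the other two.
- I saw no sign of the grip slackening.

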